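# Pack out a linocut block in the printing bed and hold it tight

## Task

Pack the gap between the linocut block and the spring jaw of the printing bed: stand wooden packing blocks upright and crosswise on the bed, in line with the linocut, until the jaw's short stroke can close what is left. Then push the jaw by its black handle so that packing and linocut are squeezed firmly against the fence, and finish while still holding it pushed shut, as it springs back if let go. Leave spare packing standing on the table and leave the water pot and ink tin alone.

Things in the scene. Friction and masses are not known exactly. Their poses are not given: they have to be found in the camera images.
- bed: Flat aluminium printing bed, 110 mm (its x) x 360 mm (its y) x 10 mm high, fixed to the table. Origin: centre of its underside; its top is 10 mm above the origin. The fence is at its -y end, the spring jaw towards its +y end; everything on it is lined up on its centre line x = 0.
- fence: Fixed steel bar across the -y end of the bed, 80 mm (x) x 16 mm (y) x 36 mm high. Origin: centre of its underside, on the bed's top; the linocut lies against its +y face, 8 mm from the origin. Axes as the bed's.
- lino: Linocut printing block: dark wood with a black top carved with pale lines, 50 mm (x) x 70 mm (y) x 36 mm high, 0.16 kg, lying loose on the bed against the fence. Origin: centre of its underside; the face that looks to the jaw is 35 mm from the origin towards +y. Axes as the bed's.
- clamp: Dark steel rail and end block that guide the jaw, screwed to the bed at a place that differs from time to time. Origin: on the bed's top, on its centre line, below the front face of the jaw when it is fully back; the end block spans 107 to 125 mm from there towards +y, 30 mm high. Axes as the bed's.
- jaw: Steel jaw, 50 mm wide, plate 16 mm thick and 42 mm high, sliding along the bed. Origin: on its front face (towards the linocut), at the height of the bed's top; axes as the bed's. A spring (1.2 to 2.3 N) keeps it fully back; it can be pushed 36 mm towards the fence (-y), then meets a rigid stop. Fully back, the gap to the linocut is 62 to 100 mm: two or three packing blocks must go in.
- handle (a point): Centre of the top of the jaw's black upright handle, 24 mm (x) x 20 mm (y), standing 80 mm above the table and 32 mm behind the jaw's plate (clear space between); it moves with the jaw: its centre is 58 mm from the jaw's front face towards +y.
- pack0: Beech packing block, one of four alike: 56 mm long (its x) x 24 mm thick (its y) x 40 mm high (its z), about 40 g, standing loose on the table. Origin: centre of the underside.
- pack1: Beech packing block, one of four alike: 56 mm long (its x) x 24 mm thick (its y) x 40 mm high (its z), about 40 g, standing loose on the table. Origin: centre of the underside.
- pack2: Beech packing block, one of four alike: 56 mm long (its x) x 24 mm thick (its y) x 40 mm high (its z), about 40 g, standing loose on the table. Origin: centre of the underside.
- pack3: Beech packing block, one of four alike: 56 mm long (its x) x 24 mm thick (its y) x 40 mm high (its z), about 40 g, standing loose on the table. Origin: centre of the underside.
- water_pot: Clear plastic water pot with two small side handles, 110 mm across, 75 mm high, to be left alone. Origin: centre of the underside.
- ink_tin: Pale closed ink tin, 72 mm across, 70 mm high, to be left alone. Origin: centre of the underside.

How it is judged:
By the outcome, as a careful person would: the job done as asked, in the order asked, and still so for the second after the job is handed in, while the arm keeps its last pose, push and grip.
It also fails if it takes over 72 s, if anything falls off the work surface, if the arm or the gripper's body presses on something with over 40 N, if the wrist force passes 120 N, or if a joint passes its speed limit or range.

## Robot

A 7-joint arm with a two-finger parallel gripper is mounted at the origin on the work surface. World frame = base frame: x ahead of the robot, y to its left, z up, the work surface at z = 0. Lengths are in m, angles in rad, forces in N, time in s.
With the tool pointing down it reaches from about 0.4 to 0.85 m from the base axis. Payload 4.5 kg.
Tool frame: the origin (TCP) lies at the very end of the fingers, on their centre line; the grasp point (between the pads) lies 19 mm behind it (r.grip_depth is the z of the grasp point in the tool frame, in m); z points along the fingers, y is the line along which they close (so a half turn about z gives the same grasp; the last joint's range is limited). The gripper opens to 88 mm and grips with 3 to 60 N. Pads are 18 mm wide; open, the fingers measure 123 mm over their backs; the gripper's body (75 mm by 187 mm) begins 45 mm behind the grasp point.
Start: joints at [-1.223, 0.689, -0.195, 1.565, 0.157, 0.902, -0.215], TCP at [0.193, 0.595, 0.239] pointing down, gripper open.
Joint ranges: [-3.01, 3.01], [-0.46, 2.08], [-1.47, 1.51], [0.13, 2.56], [-1, 4.14], [0.04, 2.09], [-2.66, 2.66]. Speed limits (rad/s): [2.57, 2.57, 3.14, 3.14, 3.14, 3.14, 3.14].

## Interface

Orientations are given as a unit quaternion [x, y, z, w].
In Python, from plant import r gives the robot as it stands.
- The arm moves only by the shell command python3 steer.py 'ROWS' [FORCE]. ROWS is a JSON list of rows, 1 to 10 of them, each of 7 numbers: the opening from 0.0 (shut) to 1.0 (fully open), then dx, dy, dz in a scale on which 1.0 is 1 m, then a rotation vector rx, ry, rz in a scale on which 1.0 is 4 rad; each row is the pose to reach, as a shift and turn from the pose commanded when the command began, along the tool's axes at that moment; what a row does not reach only later rows make up. A row lasts 1/10 s, in which the tool goes at most 0.05 m and 0.15 rad, less where a joint would pass 70% of its speed; a pose out of reach is approached as far as the arm can. The fingers move at their own pace and stop on an object; FORCE is the grip in N (left out, the last holds). Time passes only in rows, so rows that do not move let the fingers close. It prints the time, the measured TCP pose, the force, the opening and the grip force at its end. A shift or turn number past 1, either way, is cut back to 1. Input that does not fit is refused with a message, and nothing moves.
- r.get_state(): the state, without advancing time (a new reading comes with each control period).
- r.snapshot(name): name is "side" or "top"; returns the picture (420x560x3 uint8, red, green, blue); there is no depth.
- r.camera_params(name): a dict with "fx", "fy", "cx", "cy" (pixels), "rvec" (rotation vector, rad) and "tvec" (3), from world to camera coordinates, as OpenCV has them. Camera axes: x right, y down, z forward; pixel columns grow to the right and rows downward; lengths in m; the calibration is good to about 2 mm. A picture is of the moment at which its call begins. camera_params takes no time and is no camera call.
- r.finish_job(): hands the job in; it is judged then, once.
The state is a dict: "clock": time; "q": joint angles; "qd": joint speeds; "joint_torque": joint torques, N m; "tool_pos": TCP position; "eef_rot": TCP orientation; "contact_force": force on the tool from outside, world axes, zero at the start; "moment": the same for the moment, N m; "opening": opening from 0.0 (shut) to 1.0 (fully open); "finger_force": force on a finger pad.
Only numpy, scipy, OpenCV 4.12 (cv2) and the standard library are available. Lean on these libraries where they do the work, as an engineer would, in place of code of your own. Each camera call takes 0.05 s, during which the arm holds its last target. There are 200 camera calls.

## Working session

There is one attempt and no reset: what is moved stays moved. The work goes in short steps, Python scripts to look and compute and a shell command to move; the robot and the scene stay as the last step left them, time stands still between calls to the robot, and variables do not carry over. Pictures are saved under pics/ and viewed, at most 10 in all, crops included, and the job is handed in when it is done.

```bash
ls; mkdir -p pics; python3 - <<'E'
from plant import r
import cv2
for n in("top","side"):
    im=r.snapshot(n); cv2.imwrite(f"pics/{n}0.png",cv2.resize(im[:,:,::-1],(800,600),interpolation=cv2.INTER_CUBIC))
    print(n,r.camera_params(n))
s=r.get_state();print(s)
E
```

```text
pics
plant.py
steer.py
top {'fx': 453.1100393284286, 'fy': 453.1100393284286, 'cx': 279.1583363950039, 'cy': 203.9197851261158, 'rvec': array([ 2.19217962, -2.13805696,  0.10545621]), 'tvec': array([-0.00140687,  0.54188857,  0.96479543])}
side {'fx': 461.1654551347151, 'fy': 461.1654551347151, 'cx': 276.31126333608694, 'cy': 208.72891466496017, 'rvec': array([ 2.26304876, -0.26834407,  0.11521697]), 'tvec': array([-0.53119998,  0.13846538,  1.00645997])}
{'clock': 0.1, 'q': array([-1.22317812,  0.68988506, -0.19450362,  1.56623036,  0.15729101,
        0.90250113, -0.21508113]), 'qd': array([ 0.00056038,  0.00022107,  0.00167884, -0.00245204,  0.00046335,
        0.00038342, -0.00167076]), 'joint_torque': array([-3.53932301e-03, -5.28489840e+01, -1.27158176e+00, -1.53833538e+01,
       -5.25641791e-02,  1.97888876e-03,  5.64958862e-05]), 'tool_pos': array([0.19280699, 0.59392437, 0.23800179]), 'eef_rot': array([ 1.56228590e-01,  9.87720588e-01, -8.15009862e-04, -6.60099723e-05]), 'contact_force': array([0.70252197, 0.57280136, 1.09095654]), 'moment': array([-0.01317133, -0.00191577,  0.02075072]), 'finger_force': 0.0, 'opening': 1.000097433393532}
```

View pics/top0.png

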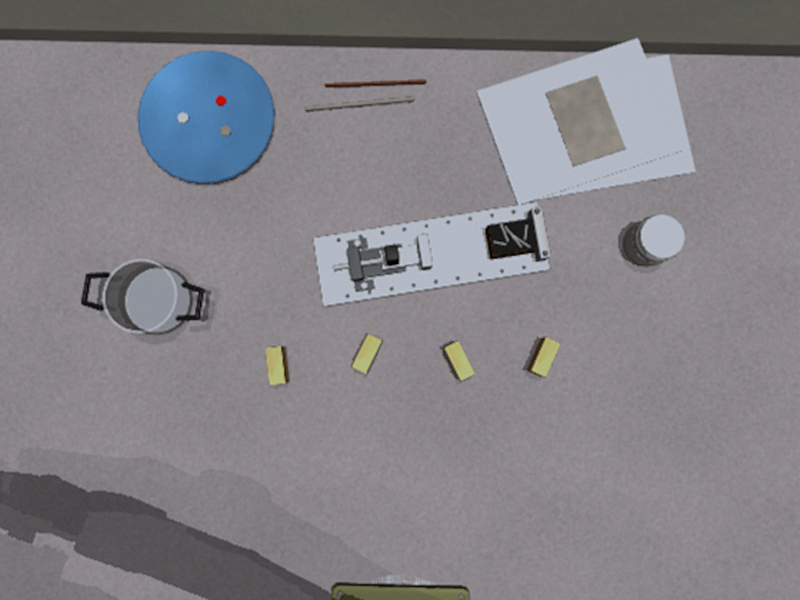

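View pics/side0.png

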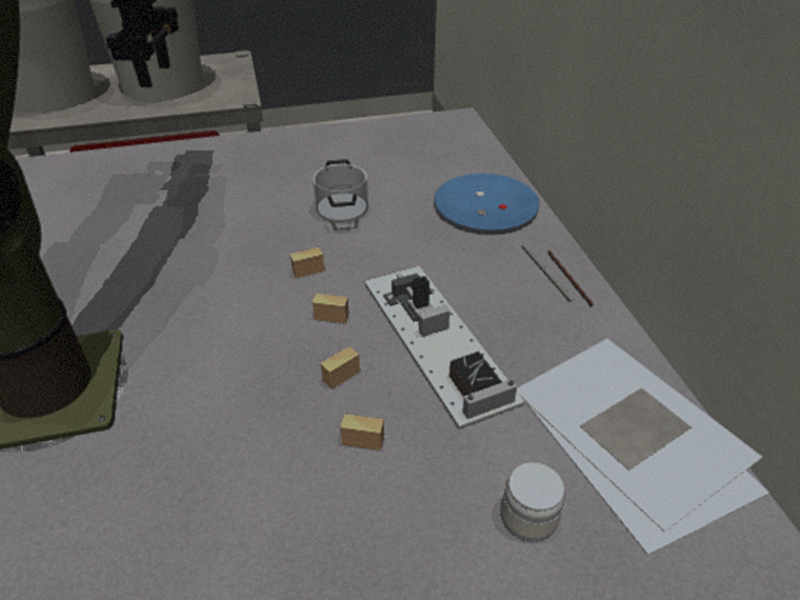

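The top view shows the bed (314–550, 203–306 in the 800-px picture), with the fence at the right and the jaw plate at about (425,251). Four yellow packs stand in front of it at (276,365), (367,354), (459,360) and (545,356). Next I'll enlarge the bed and segment the packs.

```bash
cat > h.py <<'E'
from plant import r
import cv2, numpy as np
def ray(n,uv,z):
    p=r.camera_params(n);R=cv2.Rodrigues(p["rvec"])[0];c=-R.T@p["tvec"]
    d=R.T@np.array([(uv[0]-p["cx"])/p["fx"],(uv[1]-p["cy"])/p["fy"],1.])
    return c+d*(z-c[2])/d[2]
def proj(n,X):
    p=r.camera_params(n);R=cv2.Rodrigues(p["rvec"])[0];q=R@np.array(X)+p["tvec"]
    return q[:2]/q[2]*[p["fx"],p["fy"]]+[p["cx"],p["cy"]]
def packs(im,n="top",z=.04):
    hsv=cv2.cvtColor(im,cv2.COLOR_RGB2HSV)
    m=((hsv[...,0]>15)&(hsv[...,0]<40)&(hsv[...,1]>80)&(hsv[...,2]>150)).astype(np.uint8)
    k,l,st,c=cv2.connectedComponentsWithStats(m)
    out=[]
    for i in range(1,k):
        if st[i,4]<60: continue
        v,u=np.nonzero(l==i)
        P=np.array([ray(n,(a,b),z)[:2] for a,b in zip(u,v)])
        w,e=np.linalg.eigh(np.cov(P.T)); a=e[:,1]
        out.append((P.mean(0).round(4),round(np.degrees(np.arctan2(a[1],a[0]))%180,1),(np.sqrt(12*w)*1000).round(1)))
    return out
E
python3 - <<'E'
from h import *
im=r.snapshot("top")
for p in packs(im):print(*p)
c=im[135:220,215:390]; cv2.imwrite("pics/bed.png",cv2.resize(c[:,:,::-1],None,fx=4.5,fy=4.5,interpolation=cv2.INTER_CUBIC))
E
```

```text
[0.4467 0.0588] 155.1 [22.6 53. ]
[ 0.4484 -0.2096] 156.5 [21.3 53.6]
[ 0.4401 -0.08  ] 27.8 [21.7 53.2]
[0.4254 0.1955] 9.6 [22.6 53.6]
```

View pics/bed.png

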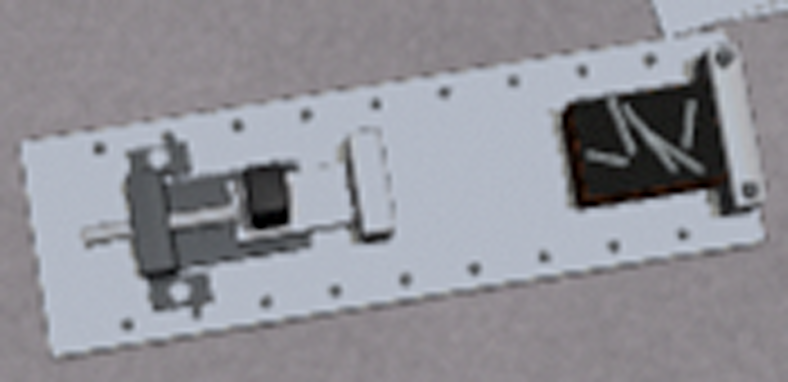

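The crop shows:
- bed corners (22,142), (55,355), (766,242) and (733,33)
- jaw front top edge (380,130)–(394,236)
- lino near top edge about (573,104)–(585,205)
- handle top about (266,190)

```bash
python3 - <<'E'
from h import *
f=lambda u,v,z:ray("top",(u/4.5+215-.39,v/4.5+135-.39),z)[:2]
C=[f(*c,.01) for c in((22,142),(55,355),(766,242),(733,33))]
print(np.array(C).round(4))
o=np.mean(C,0); ey=(C[0]+C[1]-C[2]-C[3]); print("len",np.linalg.norm(ey)/2); ey/=np.linalg.norm(ey); ex=np.array([ey[1],-ey[0]])
print("bed",o,"ey",ey,"deg",np.degrees(np.arctan2(ey[1],ey[0])), "ex",ex)
L=lambda p:np.array([(p-o)@ex,(p-o)@ey]).round(4)
for n,u,v,z in(("jaw a",380,130,.052),("jaw b",394,236,.052),("jback a",352,140,.052),("jback b",366,236,.052),("lino a",573,104,.046),("lino b",585,205,.046),("fence a",710,48,.046),("fence a2",735,48,.046),("fence b",738,207,.046),("fence b2",762,205,.046),("handle",269,184,.08),("h0",246,166,.08),("h1",290,207,.08)):
    p=f(u,v,z);print(n,p.round(4),L(p))
E
```

```text
[[ 0.6258  0.1488]
 [ 0.5193  0.1283]
 [ 0.5844 -0.2231]
 [ 0.69   -0.2065]]
len 0.3591942677483202
bed [ 0.60486532 -0.03814375] ey [-0.17999062  0.98366833] deg 100.36921326037681 ex [0.98366833 0.17999062]
jaw a [ 0.628  -0.0287] [0.0244 0.0051]
jaw b [ 0.5769 -0.0365] [-0.0272  0.0067]
jback a [ 0.6228 -0.0154] [0.0217 0.0191]
jback b [ 0.5765 -0.0231] [-0.0252  0.0199]
lino a [ 0.6442 -0.1218] [ 0.0236 -0.0894]
lino b [ 0.595  -0.1281] [-0.0259 -0.0868]
fence a [ 0.6733 -0.1878] [ 0.0404 -0.1595]
fence a2 [ 0.6736 -0.1999] [ 0.0385 -0.1715]
fence b [ 0.5958 -0.2015] [-0.0383 -0.1591]
fence b2 [ 0.5971 -0.2131] [-0.0391 -0.1707]
handle [0.5958 0.0232] [0.0021 0.062 ]
h0 [0.604  0.0341] [0.0122 0.0712]
h1 [0.5853 0.0132] [-0.01   0.054]
```

The gap is about 94 mm, so three packs (72 mm) leave about 22 mm for the 36 mm stroke. I'll grip each pack along its 56 mm length and keep the pack at (0.425, 0.196) as the spare. Next is the motion helper.

```bash
cat >> h.py <<'E'
from scipy.spatial.transform import Rotation as Ro
O=np.array([.6049,-.0381]);EY=np.array([-.180,.9837])
def bed(y,x=0): return O+EY*y+np.array([EY[1],-EY[0]])*x
def go(x,y,z,deg):
    "shift and turn in tool axes to put TCP at xyz, tool down, tool y at deg (mod 180)"
    s=r.get_state();R=Ro.from_quat(s["eef_rot"])
    best=min((R.inv()*Ro.from_matrix(np.c_[[np.cos(b-np.pi/2)*-1,np.sin(b-np.pi/2)*-1,0],[np.cos(b),np.sin(b),0],[0,0,-1]]) for b in np.radians([deg,deg+180])),key=lambda q:q.magnitude())
    print("shift",R.inv().apply(np.array([x,y,z])-s["tool_pos"]).round(4),"rot",best.as_rotvec().round(3),"q7",s["q"][6].round(2))
E
python3 - <<'E'
from h import *
for y in(-.075,-.0495,-.024):print(bed(y))
go(.4484,-.2096,.14,156.5);go(.4484,-.2096,.14,10.4);go(.6,0,.2,10.4)
E
```

```text
[ 0.6184    -0.1118775]
[ 0.61381    -0.08679315]
[ 0.60922   -0.0617088]
shift [-0.4911 -0.6854  0.0991] rot [-1.000e-03 -1.000e-03 -1.474e+00] q7 -0.22
shift [-0.4911 -0.6854  0.0991] rot [-1.000e-03  1.000e-03  1.076e+00] q7 -0.22
shift [-0.5706 -0.4393  0.0388] rot [-1.000e-03  1.000e-03  1.076e+00] q7 -0.22
```

Units first: turns go in shares of 4 rad. So 1.08 rad / 4 = 0.27.

```bash
python3 - <<'E'
from h import *
go(.5,.1,.22,10.4)
E
python3 steer.py '[[1, -0.448, -0.139, 0.016, 0, 0, 0.27], [1, -0.448, -0.139, 0.016, 0, 0, 0.27], [1, -0.448, -0.139, 0.016, 0, 0, 0.27], [1, -0.448, -0.139, 0.016, 0, 0, 0.27], [1, -0.448, -0.139, 0.016, 0, 0, 0.27], [1, -0.448, -0.139, 0.016, 0, 0, 0.27], [1, -0.448, -0.139, 0.016, 0, 0, 0.27], [1, -0.448, -0.139, 0.016, 0, 0, 0.27], [1, -0.448, -0.139, 0.016, 0, 0, 0.27], [1, -0.448, -0.139, 0.016, 0, 0, 0.27]]'
python3 - <<'E'
from h import *
go(.4484,-.2096,.14,336.5)
E
```

```text
shift [-0.4447 -0.3751  0.0187] rot [-1.000e-03  1.000e-03  1.076e+00] q7 -0.22
clock: 1.15
tool_pos: [0.5809, 0.3179, 0.2223]
eef_rot: [0.645, 0.764, -0.001, 0.002]
contact_force: [0.3, 0.4, 0.0]
opening: 1.0
finger_force: 0.0
shift [-0.4972 -0.2197  0.084 ] rot [0.003 0.004 0.58 ] q7 -0.35
```

To row units: 0.58 rad / 4 = 0.145.

```bash

python3 steer.py '[[1, -0.497, -0.22, 0.084, 0, 0, 0.145], [1, -0.497, -0.22, 0.084, 0, 0, 0.145], [1, -0.497, -0.22, 0.084, 0, 0, 0.145], [1, -0.497, -0.22, 0.084, 0, 0, 0.145], [1, -0.497, -0.22, 0.084, 0, 0, 0.145], [1, -0.497, -0.22, 0.084, 0, 0, 0.145], [1, -0.497, -0.22, 0.084, 0, 0, 0.145], [1, -0.497, -0.22, 0.084, 0, 0, 0.145], [1, -0.497, -0.22, 0.084, 0, 0, 0.145], [1, -0.497, -0.22, 0.084, 0, 0, 0.145]]'
python3 - <<'E'
from h import *
go(.4484,-.2096,.06,156.5)
E
```

```text
clock: 2.15
tool_pos: [0.4584, -0.157, 0.146]
eef_rot: [0.834, 0.552, 0.0, -0.0]
contact_force: [-0.0, -1.3, -0.5]
opening: 0.998
finger_force: 0.0
shift [-0.0524  0.0114  0.086 ] rot [ 0.    -0.001  0.009] q7 -0.06
```

To row units: 0.009 rad / 4 = 0.0023.

```bash

python3 steer.py '[[1, -0.05, 0.011, 0.06, 0, 0, 0.0023], [1, -0.05, 0.011, 0.08, 0, 0, 0.0023], [1, -0.05, 0.011, 0.08, 0, 0, 0.0023], [1, -0.05, 0.011, 0.08, 0, 0, 0.0023], [1, -0.05, 0.011, 0.08, 0, 0, 0.0023]]'
python3 - <<'E'
from h import *
go(.4484,-.2096,.012,156.5)
E
```

```text
clock: 2.65
tool_pos: [0.4508, -0.2047, 0.0679]
eef_rot: [0.836, 0.549, 0.001, 0.001]
contact_force: [0.1, 0.1, 0.6]
opening: 0.999
finger_force: 0.0
shift [-0.0055 -0.0004  0.0559] rot [ 0.002 -0.001  0.001] q7 0.02
```

```bash

python3 steer.py '[[1, -0.0055, 0, 0.015, 0, 0, 0], [1, -0.0055, 0, 0.035, 0, 0, 0], [1, -0.0055, 0, 0.054, 0, 0, 0], [1, -0.0055, 0, 0.054, 0, 0, 0], [0.4, -0.0055, 0, 0.054, 0, 0, 0], [0.4, -0.0055, 0, 0.054, 0, 0, 0], [0.4, -0.0055, 0, 0.054, 0, 0, 0], [0.4, -0.0055, 0, 0.054, 0, 0, 0]]' 20
python3 steer.py '[[0.4, 0, 0, 0, 0, 0, 0], [0.4, 0, 0, 0, 0, 0, 0], [0.4, 0, 0, 0, 0, 0, 0]]'
python3 - <<'E'
from h import *
go(.4484,-.2096,.14,156.5)
E
```

```text
clock: 3.45
tool_pos: [0.4476, -0.2114, 0.0131]
eef_rot: [0.837, 0.548, 0.0, 0.001]
contact_force: [0.0, -0.7, -0.5]
opening: 0.659
finger_force: 0.0
clock: 3.75
tool_pos: [0.4475, -0.2114, 0.013]
eef_rot: [0.837, 0.548, 0.0, 0.0]
contact_force: [0.2, 0.3, 6.4]
opening: 0.631
finger_force: 20.0
shift [ 0.0021  0.0002 -0.127 ] rot [ 0.001 -0.    -0.002] q7 0.03
```

```bash

python3 steer.py '[[0.4, 0, 0, -0.03, 0, 0, 0], [0.4, 0, 0, -0.08, 0, 0, 0], [0.4, 0, 0, -0.12, 0, 0, 0], [0.4, 0, 0, -0.12, 0, 0, 0], [0.4, 0, 0, -0.12, 0, 0, 0]]'
python3 - <<'E'
from h import *
p=bed(-.077);go(*p,.12,10.4)
E
```

```text
clock: 4.25
tool_pos: [0.4474, -0.2115, 0.133]
eef_rot: [0.837, 0.548, 0.001, 0.001]
contact_force: [-0.1, 0.2, -0.8]
opening: 0.633
finger_force: 20.0
shift [0.1581 0.1179 0.0132] rot [ 0.002  0.    -0.594] q7 0.02
```

To row units: -0.594 rad / 4 = -0.1485.

```bash

python3 steer.py '[[0.4, 0.158, 0.118, 0.013, 0, 0, -0.1485], [0.4, 0.158, 0.118, 0.013, 0, 0, -0.1485], [0.4, 0.158, 0.118, 0.013, 0, 0, -0.1485], [0.4, 0.158, 0.118, 0.013, 0, 0, -0.1485], [0.4, 0.158, 0.118, 0.013, 0, 0, -0.1485], [0.4, 0.158, 0.118, 0.013, 0, 0, -0.1485], [0.4, 0.158, 0.118, 0.013, 0, 0, -0.1485], [0.4, 0.158, 0.118, 0.013, 0, 0, -0.1485]]'
python3 - <<'E'
from h import *
p=bed(-.077);go(*p,.055,10.4)
E
```

```text
clock: 5.05
tool_pos: [0.6167, -0.1153, 0.1186]
eef_rot: [0.641, 0.768, -0.001, -0.001]
contact_force: [-1.0, 0.1, -0.3]
opening: 0.635
finger_force: 20.0
shift [0.0011 0.0025 0.0636] rot [-0.003  0.    -0.002] q7 0.22
```

```bash

python3 steer.py '[[0.4, 0.003, 0.0025, 0.03, 0, 0, 0], [0.4, 0.003, 0.0025, 0.06, 0, 0, 0], [0.4, 0.003, 0.0025, 0.08, 0, 0, 0], [0.4, 0.003, 0.0025, 0.09, 0, 0, 0], [0.4, 0.003, 0.0025, 0.09, 0, 0, 0], [0.4, 0.003, 0.0025, 0.09, 0, 0, 0]]'
python3 - <<'E'
from h import *
p=bed(-.075);go(*p,.023,10.4)
E
```

```text
clock: 5.65
tool_pos: [0.6208, -0.1109, 0.0301]
eef_rot: [0.64, 0.768, 0.0, 0.001]
contact_force: [-0.1, -1.0, -0.5]
opening: 0.633
finger_force: 20.0
shift [-0.0005 -0.0025  0.0071] rot [ 0.001  0.001 -0.   ] q7 0.2
```

```bash

python3 steer.py '[[0.4, -0.0005, -0.0025, 0.004, 0, 0, 0], [0.4, -0.0005, -0.0025, 0.0065, 0, 0, 0], [0.4, -0.0005, -0.0025, 0.0065, 0, 0, 0], [0.4, -0.0005, -0.0025, 0.0065, 0, 0, 0]]'
python3 steer.py '[[0.8, 0, 0, 0, 0, 0, 0], [1, 0, 0, 0, 0, 0, 0], [1, 0, 0, 0, 0, 0, 0], [1, 0, 0, 0, 0, 0, 0], [1, 0, 0, 0, 0, 0, 0], [1, 0, 0, -0.03, 0, 0, 0], [1, 0, 0, -0.06, 0, 0, 0], [1, 0, 0, -0.1, 0, 0, 0], [1, 0, 0, -0.1, 0, 0, 0], [1, 0, 0, -0.1, 0, 0, 0]]'
python3 - <<'E'
from h import *
go(.4401,-.08,.12,27.8)
E
```

```text
clock: 6.05
tool_pos: [0.6182, -0.1113, 0.0231]
eef_rot: [0.64, 0.768, 0.0, 0.0]
contact_force: [-0.4, 0.4, -1.1]
opening: 0.633
finger_force: 20.0
clock: 7.05
tool_pos: [0.6186, -0.1114, 0.1237]
eef_rot: [0.64, 0.768, 0.001, 0.001]
contact_force: [-0.8, -1.1, -0.5]
opening: 1.002
finger_force: 0.0
shift [ 0.0632 -0.1698  0.0034] rot [ 0.002  0.001 -0.303] q7 0.22
```

To row units: -0.303 rad / 4 = -0.0758.

```bash

python3 steer.py '[[1, 0.063, -0.17, 0.003, 0, 0, -0.0758], [1, 0.063, -0.17, 0.003, 0, 0, -0.0758], [1, 0.063, -0.17, 0.003, 0, 0, -0.0758], [1, 0.063, -0.17, 0.003, 0, 0, -0.0758], [1, 0.063, -0.17, 0.03, 0, 0, -0.0758], [1, 0.063, -0.17, 0.05, 0, 0, -0.0758], [1, 0.063, -0.17, 0.05, 0, 0, -0.0758], [1, 0.063, -0.17, 0.05, 0, 0, -0.0758], [1, 0.063, -0.17, 0.05, 0, 0, -0.0758]]'
python3 - <<'E'
from h import *
im=r.snapshot("top")
for p in packs(im,z=.05):print(*p)
im=cv2.resize(im[100:250,170:370,::-1],None,fx=4,fy=4,interpolation=cv2.INTER_CUBIC); cv2.imwrite("pics/p1.png",im)
go(.4401,-.08,.012,27.8)
E
```

```text
clock: 7.95
tool_pos: [0.4396, -0.0802, 0.0731]
eef_rot: [0.517, 0.856, 0.0, 0.0]
contact_force: [0.7, -1.0, 0.1]
opening: 0.997
finger_force: 0.0
[ 0.6162 -0.1094] 10.9 [22.4 54.2]
[0.4448 0.058 ] 159.4 [23.6 54.7]
[0.4254 0.1934] 10.0 [22.6 53.3]
shift [0.0001 0.0003 0.0613] rot [ 0.001  0.    -0.   ] q7 0.32
```

View pics/p1.png

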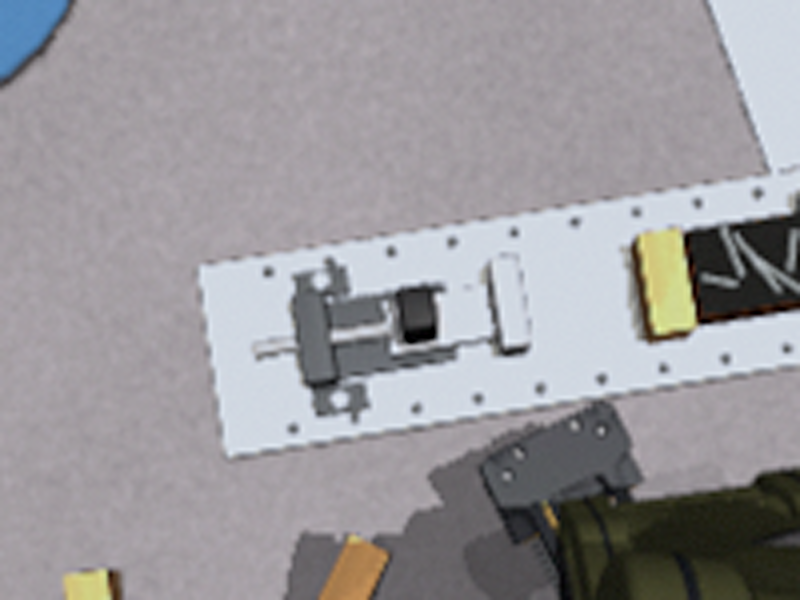

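The first pack (645–690, 230–340) stands crosswise, upright and right by the lino. Now pack B.

```bash

python3 steer.py '[[1, 0, 0, 0.02, 0, 0, 0], [1, 0, 0, 0.045, 0, 0, 0], [1, 0, 0, 0.06, 0, 0, 0], [1, 0, 0, 0.06, 0, 0, 0], [0.4, 0, 0, 0.06, 0, 0, 0], [0.4, 0, 0, 0.06, 0, 0, 0], [0.4, 0, 0, 0.06, 0, 0, 0], [0.4, 0, 0, 0.06, 0, 0, 0], [0.4, 0, 0, 0.06, 0, 0, 0], [0.4, 0, 0, 0.06, 0, 0, 0]]' 20
python3 steer.py '[[0.4, 0, 0, 0, 0, 0, 0], [0.4, 0, 0, -0.03, 0, 0, 0], [0.4, 0, 0, -0.08, 0, 0, 0], [0.4, 0, 0, -0.12, 0, 0, 0], [0.4, 0, 0, -0.12, 0, 0, 0], [0.4, 0, 0, -0.12, 0, 0, 0]]'
python3 - <<'E'
from h import *
p=bed(-.046);go(*p,.12,10.4)
E
```

```text
clock: 9.0
tool_pos: [0.4399, -0.0805, 0.0133]
eef_rot: [0.517, 0.856, 0.0, 0.001]
contact_force: [-1.1, 0.1, 1.5]
opening: 0.633
finger_force: 20.0
clock: 9.6
tool_pos: [0.4411, -0.08, 0.1358]
eef_rot: [0.517, 0.856, 0.002, 0.002]
contact_force: [0.8, -0.3, -0.3]
opening: 0.638
finger_force: 20.0
shift [-0.083   0.1507  0.0168] rot [0.006 0.002 0.303] q7 -0.33
```

To row units: 0.303 rad / 4 = 0.0758.

```bash

python3 steer.py '[[0.4, -0.083, 0.151, 0.016, 0, 0, 0.0758], [0.4, -0.083, 0.151, 0.016, 0, 0, 0.0758], [0.4, -0.083, 0.151, 0.016, 0, 0, 0.0758], [0.4, -0.083, 0.151, 0.016, 0, 0, 0.0758], [0.4, -0.083, 0.151, 0.016, 0, 0, 0.0758], [0.4, -0.083, 0.151, 0.016, 0, 0, 0.0758], [0.4, -0.083, 0.151, 0.016, 0, 0, 0.0758], [0.4, -0.083, 0.151, 0.05, 0, 0, 0.0758], [0.4, -0.083, 0.151, 0.05, 0, 0, 0.0758], [0.4, -0.083, 0.151, 0.05, 0, 0, 0.0758]]'
python3 - <<'E'
from h import *
p=bed(-.046);go(*p,.0235,10.4)
E
```

```text
clock: 10.6
tool_pos: [0.6104, -0.0834, 0.0828]
eef_rot: [0.64, 0.769, -0.001, -0.001]
contact_force: [-0.5, 0.3, 0.2]
opening: 0.634
finger_force: 20.0
shift [-0.0005  0.0029  0.0593] rot [-0.002  0.     0.001] q7 -0.36
```

```bash

python3 steer.py '[[0.4, 0, 0.002, 0.02, 0, 0, 0], [0.4, 0, 0.002, 0.04, 0, 0, 0], [0.4, 0, 0.002, 0.05, 0, 0, 0], [0.4, 0, 0.002, 0.058, 0, 0, 0], [0.4, 0, 0.002, 0.058, 0, 0, 0], [0.4, 0, 0.002, 0.058, 0, 0, 0]]'
python3 - <<'E'
from h import *
p=bed(-.046);go(*p,.0235,10.4)
E
```

```text
clock: 11.2
tool_pos: [0.6142, -0.0827, 0.0256]
eef_rot: [0.64, 0.768, 0.0, 0.0]
contact_force: [0.3, 0.3, -0.5]
opening: 0.633
finger_force: 20.0
shift [-0.0004 -0.0011  0.0021] rot [0.001 0.    0.   ] q7 -0.42
```

```bash

python3 steer.py '[[0.4, 0, -0.001, 0.002, 0, 0, 0], [0.4, 0, -0.001, 0.002, 0, 0, 0], [0.4, 0, -0.001, 0.002, 0, 0, 0], [0.8, 0, -0.001, 0.002, 0, 0, 0], [1, 0, -0.001, 0.002, 0, 0, 0], [1, 0, -0.001, 0.002, 0, 0, 0], [1, 0, -0.001, 0.002, 0, 0, 0], [1, 0, -0.001, 0.002, 0, 0, 0]]'
python3 steer.py '[[1, 0, 0, -0.03, 0, 0, 0], [1, 0, 0, -0.06, 0, 0, 0], [1, 0, 0, -0.1, 0, 0, 0], [1, 0, 0, -0.1, 0, 0, 0], [1, 0, 0, -0.1, 0, 0, 0]]'
python3 - <<'E'
from h import *
go(.4457,.0588,.075,156)
go(.4457,.0588,.075,27.8)
E
```

```text
clock: 12.0
tool_pos: [0.6127, -0.0829, 0.0228]
eef_rot: [0.64, 0.768, 0.0, -0.0]
contact_force: [-0.1, 0.1, 0.1]
opening: 1.002
finger_force: 0.0
clock: 12.5
tool_pos: [0.6132, -0.0831, 0.1236]
eef_rot: [0.64, 0.768, 0.0, 0.001]
contact_force: [-0.3, -0.3, 0.1]
opening: 0.999
finger_force: 0.0
shift [ 0.1699 -0.1391  0.0483] rot [0.002 0.    0.601] q7 -0.33
shift [ 0.1699 -0.1391  0.0483] rot [ 0.002  0.001 -0.303] q7 -0.33
```

To row units: 0.6 rad / 4 = 0.15.

```bash

python3 steer.py '[[1, 0.17, -0.139, 0, 0, 0, 0.15], [1, 0.17, -0.139, 0, 0, 0, 0.15], [1, 0.17, -0.139, 0, 0, 0, 0.15], [1, 0.17, -0.139, 0, 0, 0, 0.15], [1, 0.17, -0.139, 0, 0, 0, 0.15], [1, 0.17, -0.139, 0, 0, 0, 0.15], [1, 0.17, -0.139, 0.03, 0, 0, 0.15], [1, 0.17, -0.139, 0.05, 0, 0, 0.15], [1, 0.17, -0.139, 0.05, 0, 0, 0.15], [1, 0.17, -0.139, 0.05, 0, 0, 0.15]]'
python3 - <<'E'
from h import *
im=r.snapshot("top")
for p in packs(im,z=.05):print(*p)
go(.4460,.0588,.012,155.5)
E
```

```text
clock: 13.5
tool_pos: [0.4453, 0.0582, 0.0723]
eef_rot: [0.839, 0.545, -0.001, 0.0]
contact_force: [0.1, 0.2, 0.8]
opening: 1.003
finger_force: 0.0
[ 0.6162 -0.1095] 10.9 [22.3 53.5]
[ 0.6119 -0.0829] 10.6 [22.5 52.4]
shift [0.0005 0.0001 0.0609] rot [0.    0.    0.009] q7 -1.3
```

To row units: 0.009 rad / 4 = 0.0023.

```bash

python3 steer.py '[[1, 0, 0, 0.02, 0, 0, 0.0023], [1, 0, 0, 0.045, 0, 0, 0.0023], [1, 0, 0, 0.06, 0, 0, 0.0023], [1, 0, 0, 0.06, 0, 0, 0.0023], [0.4, 0, 0, 0.06, 0, 0, 0.0023], [0.4, 0, 0, 0.06, 0, 0, 0.0023], [0.4, 0, 0, 0.06, 0, 0, 0.0023], [0.4, 0, 0, 0.06, 0, 0, 0.0023], [0.4, 0, 0, 0.06, 0, 0, 0.0023], [0.4, 0, 0, 0.06, 0, 0, 0.0023]]' 20
python3 steer.py '[[0.4, 0, 0, 0, 0, 0, 0], [0.4, 0, 0, -0.03, 0, 0, 0], [0.4, 0, 0, -0.08, 0, 0, 0], [0.4, 0, 0, -0.12, 0, 0, 0], [0.4, 0, 0, -0.12, 0, 0, 0], [0.4, 0, 0, -0.12, 0, 0, 0]]'
python3 - <<'E'
from h import *
p=bed(-.019);go(*p,.12,10.4)
E
```

```text
clock: 14.55
tool_pos: [0.446, 0.0588, 0.0134]
eef_rot: [0.841, 0.541, 0.001, 0.001]
contact_force: [1.5, -0.6, 6.5]
opening: 0.632
finger_force: 20.0
clock: 15.15
tool_pos: [0.4466, 0.0598, 0.1362]
eef_rot: [0.841, 0.541, 0.003, 0.0]
contact_force: [0.6, -0.2, -0.8]
opening: 0.634
finger_force: 20.0
shift [-0.0391  0.1955  0.0168] rot [ 0.005 -0.003 -0.609] q7 -1.54
```

To row units: -0.609 rad / 4 = -0.1523.

```bash

python3 steer.py '[[0.4, -0.039, 0.196, 0.005, 0, 0, -0.1523], [0.4, -0.039, 0.196, 0.005, 0, 0, -0.1523], [0.4, -0.039, 0.196, 0.005, 0, 0, -0.1523], [0.4, -0.039, 0.196, 0.005, 0, 0, -0.1523], [0.4, -0.039, 0.196, 0.005, 0, 0, -0.1523], [0.4, -0.039, 0.196, 0.005, 0, 0, -0.1523], [0.4, -0.039, 0.196, 0.005, 0, 0, -0.1523], [0.4, -0.039, 0.196, 0.03, 0, 0, -0.1523], [0.4, -0.039, 0.196, 0.05, 0, 0, -0.1523], [0.4, -0.039, 0.196, 0.05, 0, 0, -0.1523]]'
python3 steer.py '[[0.4, 0, 0, 0, 0, 0, 0], [0.4, 0, 0, 0, 0, 0, 0]]'
python3 - <<'E'
from h import *
p=bed(-.019);go(*p,.0235,10.4)
E
```

```text
clock: 16.15
tool_pos: [0.6043, -0.0566, 0.0803]
eef_rot: [0.639, 0.769, -0.002, -0.002]
contact_force: [-1.3, -0.3, 0.1]
opening: 0.633
finger_force: 20.0
clock: 16.35
tool_pos: [0.6078, -0.0566, 0.084]
eef_rot: [0.639, 0.769, 0.001, 0.0]
contact_force: [-0.2, -0.4, -0.1]
opening: 0.63
finger_force: 20.0
shift [-0.0003  0.0003  0.0605] rot [ 0.001 -0.     0.002] q7 -0.59
```

```bash

python3 steer.py '[[0.4, 0, 0, 0.02, 0, 0, 0], [0.4, 0, 0, 0.04, 0, 0, 0], [0.4, 0, 0, 0.05, 0, 0, 0], [0.4, 0, 0, 0.058, 0, 0, 0], [0.4, 0, 0, 0.061, 0, 0, 0], [0.4, 0, 0, 0.061, 0, 0, 0], [0.4, 0, 0, 0.061, 0, 0, 0]]'
python3 steer.py '[[0.8, 0, 0, 0, 0, 0, 0], [1, 0, 0, 0, 0, 0, 0], [1, 0, 0, 0, 0, 0, 0], [1, 0, 0, 0, 0, 0, 0], [1, 0, 0, -0.03, 0, 0, 0], [1, 0, 0, -0.06, 0, 0, 0], [1, 0, 0, -0.1, 0, 0, 0], [1, 0, 0, -0.12, 0, 0, 0], [1, 0, 0, -0.12, 0, 0, 0], [1, 0, 0, -0.12, 0, 0, 0]]'
python3 - <<'E'
from h import *
p=bed(.2);go(*p,.16,10.4)
E
```

```text
clock: 17.05
tool_pos: [0.6064, -0.0578, 0.0225]
eef_rot: [0.64, 0.768, -0.001, -0.0]
contact_force: [-4.4, -1.6, 9.6]
opening: 0.634
finger_force: 20.0
clock: 18.05
tool_pos: [0.6073, -0.058, 0.1414]
eef_rot: [0.64, 0.768, -0.0, 0.0]
contact_force: [0.5, 0.6, -0.0]
opening: 0.995
finger_force: 0.0
shift [ 0.22    0.0014 -0.0187] rot [-0.  0.  0.] q7 -0.53
```

```bash

python3 steer.py '[[0, 0.22, 0.001, -0.018, 0, 0, 0], [0, 0.22, 0.001, -0.018, 0, 0, 0], [0, 0.22, 0.001, -0.018, 0, 0, 0], [0, 0.22, 0.001, -0.018, 0, 0, 0], [0, 0.22, 0.001, -0.018, 0, 0, 0], [0, 0.22, 0.001, -0.018, 0, 0, 0], [0, 0.22, 0.001, -0.018, 0, 0, 0], [0, 0.22, 0.001, -0.018, 0, 0, 0], [0, 0.22, 0.001, -0.018, 0, 0, 0], [0, 0.22, 0.001, -0.018, 0, 0, 0]]' 10
python3 - <<'E'
from h import *
im=r.snapshot("top")
for p in packs(im,z=.05):print(*p)
a=cv2.resize(im[100:250,200:400,::-1],None,fx=4,fy=4,interpolation=cv2.INTER_CUBIC); cv2.imwrite("pics/p3.png",a)
b=r.snapshot("side");cv2.imwrite("pics/s3.png",cv2.resize(b[150:300,200:400,::-1],None,fx=4,fy=4,interpolation=cv2.INTER_CUBIC))
E
```

```text
clock: 19.05
tool_pos: [0.569, 0.1572, 0.1595]
eef_rot: [0.641, 0.768, -0.0, 0.0]
contact_force: [1.1, -0.5, 0.1]
opening: 0.116
finger_force: 0.0
[ 0.6338 -0.1075] 54.5 [14.5 25.5]
[0.4323 0.1958] 176.9 [21.8 45.7]
```

View pics/p3.png

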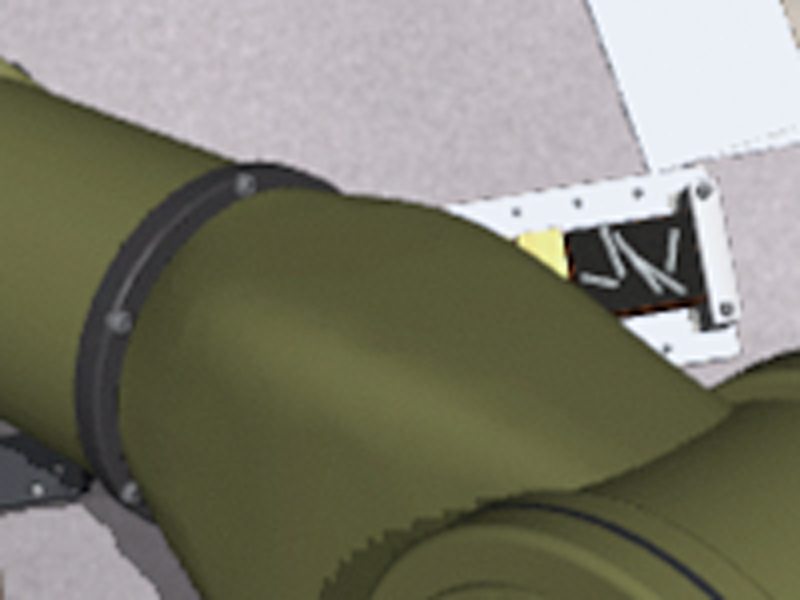

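View pics/s3.png

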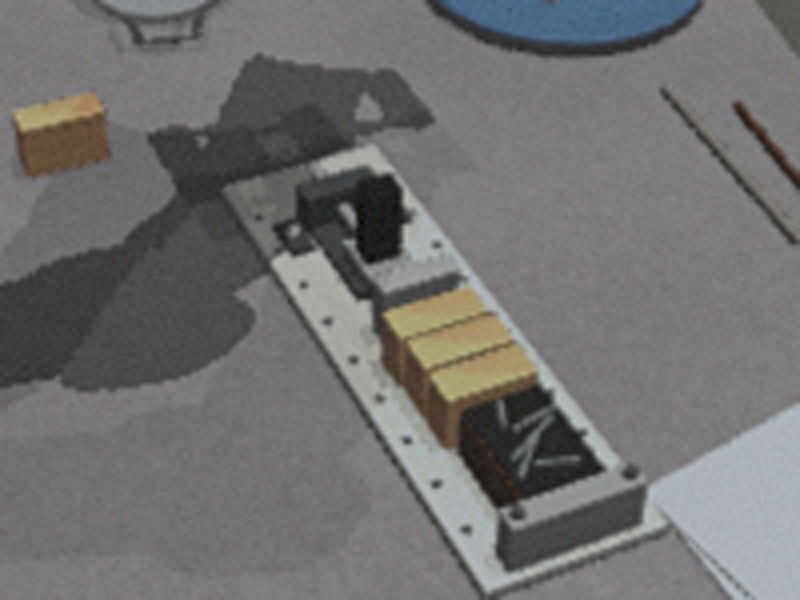

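All three packs stand upright in line between the lino and the jaw: tops at (435,315), (460,343) and (485,375), with the handle at (380,215). Next I'll bring the closed fingers down behind the handle.

```bash
python3 - <<'E'
from h import *
p=bed(.096);go(*p,.05,10.4)
E
python3 steer.py '[[0, -0.05, 0, 0.02, 0, 0, 0], [0, -0.1, 0, 0.02, 0, 0, 0], [0, -0.1, 0, 0.02, 0, 0, 0], [0, -0.1, 0, 0.02, 0, 0, 0], [0, -0.1, 0, 0.05, 0, 0, 0], [0, -0.1, 0, 0.05, 0, 0, 0], [0, -0.1, 0, 0.05, 0, 0, 0]]'
python3 - <<'E'
from h import *
p=bed(.094);go(*p,.05,10.4)
E
```

```text
shift [-0.1033  0.0002  0.1097] rot [-0.     0.    -0.001] q7 -0.89
clock: 19.85
tool_pos: [0.5863, 0.0623, 0.1102]
eef_rot: [0.639, 0.769, 0.0, -0.001]
contact_force: [0.2, 0.4, 0.2]
opening: 0.004
finger_force: 0.0
shift [-0.0082  0.0002  0.0602] rot [-0.    -0.001  0.003] q7 -0.79
```

```bash

python3 steer.py '[[0, -0.008, 0, 0.015, 0, 0, 0], [0, -0.008, 0, 0.035, 0, 0, 0], [0, -0.008, 0, 0.05, 0, 0, 0], [0, -0.008, 0, 0.058, 0, 0, 0], [0, -0.008, 0, 0.058, 0, 0, 0], [0, -0.008, 0, 0.058, 0, 0, 0]]'
python3 steer.py '[[0, -0.003, 0, 0, 0, 0, 0], [0, -0.006, 0, 0, 0, 0, 0], [0, -0.009, 0, 0, 0, 0, 0], [0, -0.012, 0, 0, 0, 0, 0], [0, -0.014, 0, 0, 0, 0, 0], [0, -0.016, 0, 0, 0, 0, 0], [0, -0.018, 0, 0, 0, 0, 0], [0, -0.018, 0, 0, 0, 0, 0]]'
```

```text
clock: 20.45
tool_pos: [0.5885, 0.0532, 0.0522]
eef_rot: [0.64, 0.769, 0.0, 0.0]
contact_force: [0.8, 0.6, -0.4]
opening: 0.006
finger_force: 0.0
clock: 21.25
tool_pos: [0.5917, 0.0347, 0.0519]
eef_rot: [0.64, 0.768, 0.0, 0.0]
contact_force: [0.4, 2.1, 0.1]
opening: 0.002
finger_force: 0.6
```

```bash

python3 steer.py '[[0, -0.002, 0, 0, 0, 0, 0], [0, -0.004, 0, 0, 0, 0, 0], [0, -0.006, 0, 0, 0, 0, 0], [0, -0.008, 0, 0, 0, 0, 0], [0, -0.009, 0, 0, 0, 0, 0], [0, -0.01, 0, 0, 0, 0, 0], [0, -0.01, 0, 0, 0, 0, 0]]'
python3 steer.py '[[0, -0.001, 0, 0, 0, 0, 0], [0, -0.002, 0, 0, 0, 0, 0], [0, -0.003, 0, 0, 0, 0, 0], [0, -0.004, 0, 0, 0, 0, 0], [0, -0.004, 0, 0, 0, 0, 0]]'
```

```text
clock: 21.95
tool_pos: [0.5935, 0.0251, 0.0518]
eef_rot: [0.64, 0.768, 0.0, 0.0]
contact_force: [1.5, 2.9, -0.4]
opening: 0.007
finger_force: 1.2
clock: 22.45
tool_pos: [0.5937, 0.0239, 0.0519]
eef_rot: [0.639, 0.769, 0.002, -0.001]
contact_force: [1.3, 6.4, -1.3]
opening: 0.002
finger_force: 3.4
```

```bash

python3 steer.py '[[0, -0.002, 0, 0, 0, 0, 0], [0, -0.004, 0, 0, 0, 0, 0], [0, -0.006, 0, 0, 0, 0, 0], [0, -0.006, 0, 0, 0, 0, 0], [0, -0.006, 0, 0, 0, 0, 0]]'
python3 steer.py '[[0, -0.002, 0, 0, 0, 0, 0], [0, -0.004, 0, 0, 0, 0, 0], [0, -0.006, 0, 0, 0, 0, 0], [0, -0.006, 0, 0, 0, 0, 0], [0, -0.006, 0, 0, 0, 0, 0]]'
python3 - <<'E'
from h import *
b=r.snapshot("side");cv2.imwrite("pics/s4.png",cv2.resize(b[150:300,200:400,::-1],None,fx=4,fy=4,interpolation=cv2.INTER_CUBIC))
E
```

```text
clock: 22.95
tool_pos: [0.5937, 0.0238, 0.0521]
eef_rot: [0.638, 0.77, 0.005, -0.005]
contact_force: [-0.9, 15.4, -3.2]
opening: 0.005
finger_force: 8.0
clock: 23.45
tool_pos: [0.5937, 0.0238, 0.0522]
eef_rot: [0.636, 0.772, 0.008, -0.008]
contact_force: [-3.9, 25.3, -4.6]
opening: 0.004
finger_force: 12.5
```

View pics/s4.png

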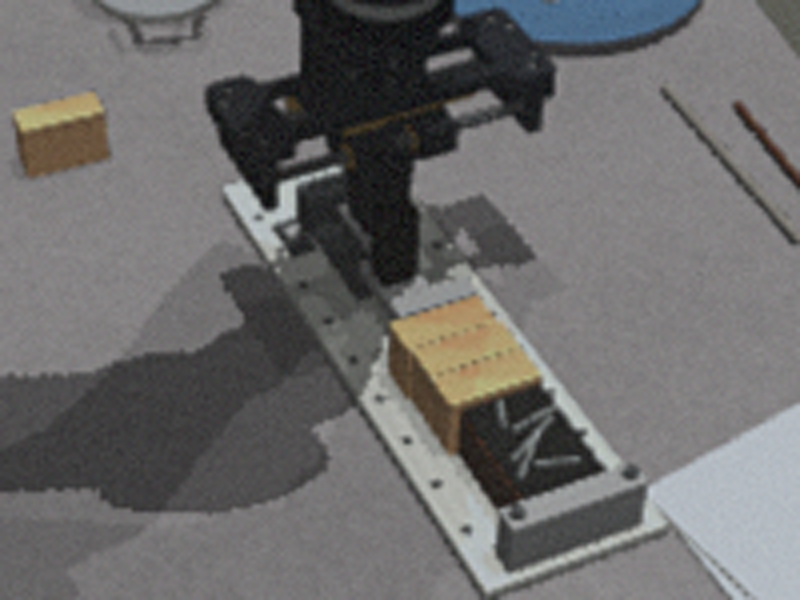

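The jaw plate is tight against the three packs and the lino, with no gaps left (390–540, 300–400). The push holds at about 25 N without moving any further, and the spare stands untouched. I'm handing in.

```bash
python3 steer.py '[[0, 0, 0, 0, 0, 0, 0], [0, 0, 0, 0, 0, 0, 0]]'; python3 -c "
from plant import r
print(r.finish_job())"
```

```text
clock: 23.7
tool_pos: [0.5937, 0.0238, 0.0522]
eef_rot: [0.636, 0.772, 0.008, -0.008]
contact_force: [-3.1, 25.2, -5.8]
opening: 0.006
finger_force: 12.5
the job is handed in; nothing more can be done
None
```

I handed the job in at 23.7 s: three packing blocks stand upright and crosswise in line with the linocut, the jaw is still held shut by its handle at about 25 N, and the spare block, water pot and ink tin were left alone (the hand-in returned no verdict).

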